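Size the buzzer collar on the stepped cone

TASK

The door buzzer needs its size-two spacer collar checked: pick the middle-sized of the three loose steel collars on the shelf and slide it down over the tip of the stepped sizing cone until it stops, lying level on the middle step, the one with two engraved lines. Let go of it there, and leave the other two collars where they lie.

Things in the scene. Friction and masses are not known exactly. Their poses are not given: they have to be found in the camera images.
- cone: Aluminium sizing cone fixed upright, 106 mm tall. Origin: centre of underside, z up its axis. Base 90 mm diameter to z 12 mm; large step (3 engraved lines) tapers 54 to 51 mm diameter, shoulder at z 36; middle step (2 lines) 36 to 33 mm, shoulder at z 62; small step (1 line) 18 to 17 mm, shoulder at z 88; then a pin 9 to 5 mm, tip at z 106. A collar stops on the shoulder too wide for its bore.
- collar_mid: The middle-sized of three plain steel collars (thick flat rings) lying flat on the shelf: outer diameter 44 mm, bore 25 mm right through, height 16 mm, 90 to 180 g. Origin: centre of its underside, z up along its axis. It fits the middle step of the cone: stopped, its underside is 62 mm above the shelf.
- collar_small: The small steel collar: outer diameter 28 mm, bore 12 mm, height 16 mm, lying flat. Origin: centre of its underside, z up. A bystander, to be left where it lies.
- collar_large: The large steel collar: outer diameter 62 mm, bore 43 mm, height 16 mm, lying flat. Origin: centre of its underside, z up. A bystander, to be left where it lies.
Not all that is in view belongs to the job. Leave any purple or red look-alike of the collar_mid alone.

How it is judged:
By the outcome, as a careful person would: the job done as asked, in the order asked, and still so for the second after the job is handed in, with the robot touching nothing.
It also fails if it takes over 40 s, if anything falls off the work surface, if the arm or the gripper's body presses on something with over 40 N, if the wrist force passes 120 N, or if a joint passes its speed limit or range.

ROBOT

A 7-joint arm with a two-finger parallel gripper is mounted at the origin on the work surface. World frame = base frame: x ahead of the robot, y to its left, z up, the work surface at z = 0. Lengths are in m, angles in degrees, forces in N, time in s.
With the tool pointing down it reaches from about 0.425 to 0.925 m from the base axis. Payload 6.8 kg.
Tool frame: the origin (TCP) lies at the very end of the fingers, on their centre line; the grasp point (between the pads) lies 19 mm behind it; z points along the fingers, y is the line along which they close (so a half turn about z gives the same grasp; the last joint's range is limited). The gripper opens to 88 mm and grips with 3 to 60 N. Pads are 20 mm wide; open, the fingers measure 115 mm over their backs; the gripper's body (75 mm by 178 mm) begins 61 mm behind the grasp point.
Start: joints at [-76.725, 27.33, 1.283, 89.118, -0.659, 63.558, -4.761], TCP at [0.225, 0.636, 0.223] pointing down, gripper open.
Joint ranges: [-169.35, 169.35], [-19.33, 120.38], [-80.79, 83.38], [13.8, 139.57], [-78.32, 258.32], [9.67, 109.79], [-169.56, 169.56]. Speed limits (degrees/s): [136.94, 136.94, 180, 180, 180, 180, 180].

INTERFACE

Orientations are given as a 3x3 rotation matrix whose columns are the frame's x, y, z axes.
In Python, from plant import env gives the robot as it stands. The module is installed in compiled form; this text tells all that it offers.
- The arm moves only by the tool arm_command, never from a script. Its argument "targets" is a list of rows, each an object of numbers: "x", "y", "z": the shift along the tool's x, y, z in m; "wx", "wy", "wz": the turn, a rotation vector about the tool's x, y, z in rad; "jaw": the closure, from 0 (fully open) to 1 (shut). A call has exactly 8 rows; each row is the pose to reach, as a shift and turn from the pose commanded when the call began, along the tool's axes at that moment; what a row does not reach only later rows make up. A row lasts 1/10 s, in which the tool goes at most 50 mm and 8.59 degrees, less where a joint would pass 70% of its speed; a pose out of reach is approached as far as the arm can. A call with a gripper value outside its range is refused whole. The fingers move at their own pace and stop on an object; "force" is the grip in N (left out, the last holds). Time passes only in rows, so rows that repeat a pose let the fingers close, or fill a call up. It gives the time, the measured TCP pose, the force, the opening and the grip force at its end, in the units of the state.
- env.observe(): the state, without advancing time (a new reading comes with each control period).
- env.camera(name): name is "scene" or "top"; returns the picture (400x640x3 uint8, red, green, blue); there is no depth.
- env.camera_model(name): a dict with "vfov" (degrees; the focal length in pixels is half the picture's height over the tangent of half this angle, whatever the lens; pixels are square), "cx", "cy" (the principal point, pixels), "R" (3x3) and "t" (3): a world point X has camera coordinates R X + t. Camera axes: x right, y down, z forward; pixel columns grow to the right and rows downward; lengths in m; the calibration is good to about 2 mm. A picture is of the moment at which its call begins. camera_model takes no time and is no camera call.
- env.close_job(): hands the job in; it is judged then, once.
The state is a dict: "time_s": time; "joint_pos": joint angles; "dq": joint speeds; "tau": joint torques, N m; "position": TCP position; "tcp_rot": TCP orientation; "wrist_force": force on the tool from outside, world axes, zero at the start; "ft_torque": the same for the moment, N m; "gripper_width": finger opening in m; "gripper_force": force on a finger pad.
Only numpy, scipy, OpenCV 4.12 (cv2) and the standard library are available. Lean on these libraries where they do the work, as an engineer would, in place of code of your own. Each camera call takes 0.05 s, during which the arm holds its last target. There are 200 camera calls.

## Working session

There is one attempt and no reset: what is moved stays moved. The work goes in short steps, Python scripts to look and compute and a tool call to move; the robot and the scene stay as the last step left them, time stands still between calls to the robot, and variables do not carry over. Pictures are saved under pics/ and viewed, at most 10 in all, crops included, and the job is handed in when it is done.

Besides the shell and the picture viewer there is one more tool, called after "Request:" by a JSON object that holds its "method" and its "body". arm_command: Moves the arm, as the interface text tells. Its arguments: {"type":"object","properties":{"targets":{"type":"array","items":{"type":"object","properties":{"x":{"type":"number"},"y":{"type":"number"},"z":{"type":"number"},"wx":{"type":"number"},"wy":{"type":"number"},"wz":{"type":"number"},"jaw":{"type":"number"}}}},"force":{"type":"number"}},"required":["targets"]}

```bash
mkdir -p pics; python3 - <<'E'
from plant import env
import cv2,numpy as np
for n in("scene","top"):
    cv2.imwrite(f"pics/{n}0.png",env.camera(n)[:,:,::-1]); m=env.camera_model(n); print(n,m)
s=env.observe(); print({k:np.round(s[k],4).tolist() for k in("time_s","position","tcp_rot","gripper_width","wrist_force")})
E
```

```text
scene {'vfov': 55.40223087737753, 'cx': 315.54487689384877, 'cy': 193.25395380409523, 'R': array([[ 0.66515256,  0.74656673, -0.01449783],
       [ 0.49354457, -0.45412698, -0.74174284],
       [-0.56034438,  0.48621682, -0.67052768]]), 't': array([-0.31968249, -0.23548328,  1.00010688])}
top {'vfov': 51.21757564864404, 'cx': 319.19200348800643, 'cy': 204.05357253242548, 'R': array([[ 0.0232959 , -0.99909012, -0.03572452],
       [-0.99563247, -0.01995417, -0.09120207],
       [ 0.09040624,  0.03769312, -0.99519141]]), 't': array([-0.00596082,  0.52951891,  0.94002695])}
{'time_s': 0.1, 'position': [0.2248, 0.6359, 0.2218], 'tcp_rot': [[-0.9428, 0.3333, -0.0004], [0.3333, 0.9428, -0.0016], [-0.0001, -0.0016, -1.0]], 'gripper_width': 0.0877, 'wrist_force': [0.0204, -0.3872, -0.0239]}
```

View pics/scene0.png

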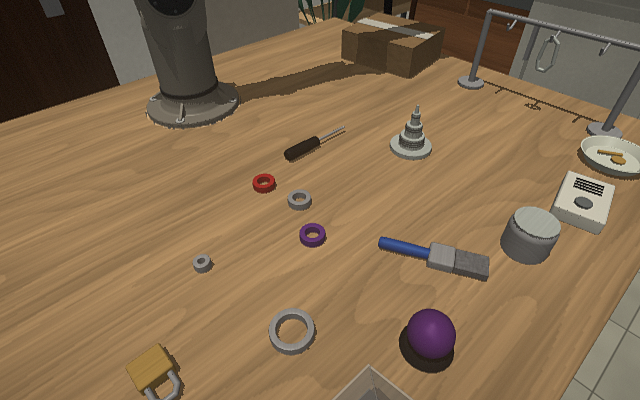

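View pics/top0.png

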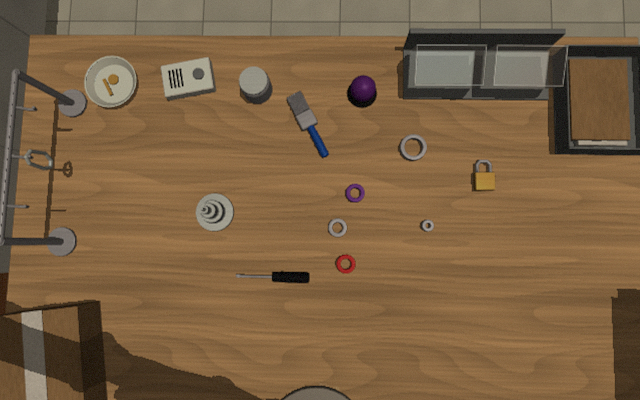

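Steel ring candidates:
- Small: scene (202,263), top (427,226).
- Mid: scene (299,199), top (338,228).
- Large: scene (292,331), top (413,148).
- Purple look-alike: scene (312,235). Red look-alike: scene (264,183).

The plain grey ring between red and purple, at (299,199) / (338,228), fits: it is steel and of middle size. I'll confirm it in one enlarged crop.

```bash
cat > h.py <<'E'
import numpy as np,cv2
from plant import env
def K(m):
    f=200/np.tan(np.radians(m["vfov"]/2)); return np.array([[f,0,m["cx"]],[0,f,m["cy"]],[0,0,1]])
def ray(n,uv):
    m=env.camera_model(n); d=m["R"].T@np.linalg.inv(K(m))@np.array([*uv,1.]); return -m["R"].T@m["t"],d
def atz(n,uv,z):
    o,d=ray(n,uv); return o+d*(z-o[2])/d[2]
def proj(n,X):
    m=env.camera_model(n); p=K(m)@(m["R"]@np.asarray(X,float)+m["t"]); return p[:2]/p[2]
E
python3 - <<'E'
from h import *
t=cv2.imread("pics/top0.png");s=cv2.imread("pics/scene0.png")
c=lambda im,x,y:cv2.resize(im[y-25:y+25,x-25:x+25],(400,300-0),interpolation=cv2.INTER_NEAREST) if 0 else cv2.resize(im[y-21:y+21,x-28:x+28],(400,300),interpolation=cv2.INTER_CUBIC)
cv2.imwrite("pics/crop1.png",np.vstack([np.hstack([c(t,338,228),c(t,214,212)]),np.hstack([c(s,299,199),c(s,411,133)])]))
# scale 7.143; print first estimates
for n,uv in(("top",(338,228)),("scene",(299.5,197))): print(n,atz(n,uv,.016))
for n,uv in(("top",(204,210)),("scene",(417.5,106))): print("tip",n,atz(n,uv,.106))
E
```

```text
top [ 0.47549928 -0.03901529  0.016     ]
scene [ 0.47973222 -0.03850003  0.016     ]
tip top [0.50443449 0.24778119 0.106     ]
tip scene [0.51094736 0.2488311  0.106     ]
```

View pics/crop1.png

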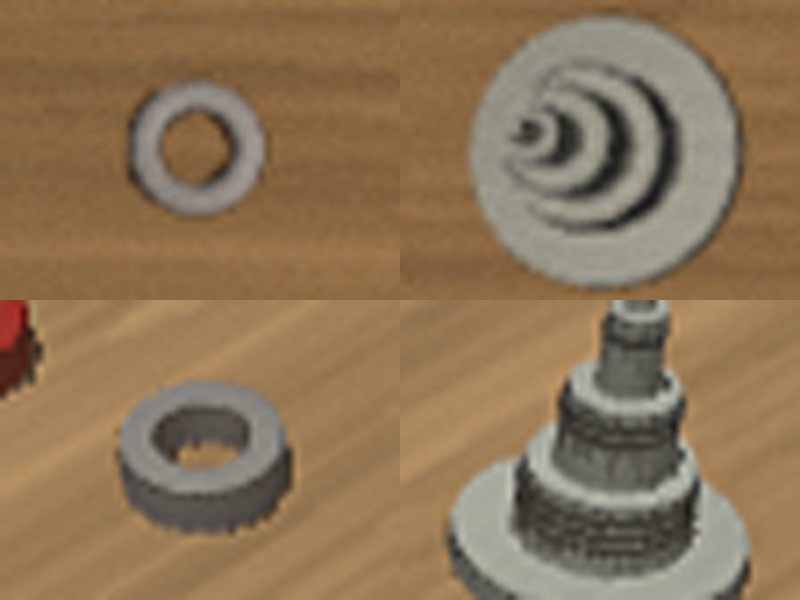

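The crop confirms it. The collar is plain grey steel with a broad wall; its top-face centre is at top (337.4,227.2) and scene (299.0,196.8). Cone in the top view: base-rim centre (214.4,211.6), tip (204.2,208.9).

```bash
python3 - <<'E'
from h import *
for l,n,uv,z in(("ring","top",(337.4,227.2),.016),("ring","scene",(299,196.8),.016),("base","top",(214.4,211.6),.012),("tip","top",(204.2,208.9),.106),("tip","scene",(416.9,105.5),.106)): print(l,n,atz(n,uv,z).round(4))
# fit by outlines: grey mask vs wood (low saturation) min-area ellipse/bbox centre
def mask(n,x,y,r):
    h=cv2.cvtColor(cv2.imread(f"pics/{n}0.png"),cv2.COLOR_BGR2HSV)
    m=(h[...,1]<70).astype(np.uint8); w=np.zeros_like(m); w[y-r:y+r,x-r:x+r]=1; return m*w
def outline(X,prof):
    a=np.linspace(0,2*np.pi,60); return [[X[0]+r*np.cos(b),X[1]+r*np.sin(b),z] for r,z in prof for b in a]
from scipy.optimize import minimize
def fit(n,x,y,r,prof,X0):
    M=mask(n,x,y,r); big=cv2.resize(M[y-r:y+r,x-r:x+r],None,fx=8,fy=8,interpolation=cv2.INTER_NEAREST)
    def cost(X):
        o=np.zeros_like(big)
        a=np.linspace(0,2*np.pi,60)
        for (r0,z0),(r1,z1) in zip(prof[:-1],prof[1:]):
            P=np.array([proj(n,p) for p in outline(X,[(r0,z0),(r1,z1)])])
            P=(P-[x-r,y-r]+.5)*8
            cv2.fillConvexPoly(o,cv2.convexHull(np.round(P*16).astype(np.int32)),1,shift=4)
        c,_=cv2.findContours(big,cv2.RETR_EXTERNAL,cv2.CHAIN_APPROX_NONE); f=np.zeros_like(big); cv2.drawContours(f,c,-1,1,-1)
        return float((f!=o).sum())
    R=minimize(cost,X0,method="Nelder-Mead",options=dict(initial_simplex=np.array([X0,[X0[0]+.004,X0[1]],[X0[0],X0[1]+.004]]),xatol=1e-5)); return R.x.round(4),R.fun/64
ring=[(.022,0),(.022,.016)]
cone=[(.045,0),(.045,.012),(.027,.012),(.0255,.036),(.018,.036),(.0165,.062),(.009,.062),(.0085,.088),(.0045,.088),(.0025,.106)]
for n,x,y in(("top",338,228),("scene",299,199)): print("ring",n,fit(n,x,y,16,ring,[.477,-.0388]))
for n,x,y,r in(("top",214,212,30),("scene",411,133,32)): print("cone",n,fit(n,x,y,r,cone,[.508,.248]))
E
```

```text
ring top [ 0.4773 -0.0376  0.016 ]
ring scene [ 0.4787 -0.0388  0.016 ]
base top [0.5078 0.2527 0.012 ]
tip top [0.5068 0.2475 0.106 ]
tip scene [0.5089 0.2496 0.106 ]Traceback (most recent call last):
  File "<stdin>", line 24, in <module>
  File "<stdin>", line 21, in fit
    res = _minimize_neldermead(fun, x0, args, callback, bounds=bounds,
                               **options)
    fxcc = func(xcc)
    fx = function(np.copy(x), *(wrapper_args + args))
  File "<stdin>", line 16, in cost
  File "h.py", line 10, in proj
    m=env.camera_model(n); p=K(m)@(m["R"]@np.asarray(X,float)+m["t"]); return p[:2]/p[2]
ValueError: time passes only in moves, steps and waits
```

```bash
python3 - <<'E'
from plant import env
import pickle; pickle.dump({n:env.camera_model(n) for n in("top","scene")},open("cam.pkl","wb"))
E
sed -i 's/^from plant import env/import pickle\nfrom plant import env\nCM=pickle.load(open("cam.pkl","rb"))/; s/env.camera_model(n)/CM[n]/g' h.py
cat > fit.py <<'E'
from h import *
from scipy.optimize import minimize
ring=[(.022,0),(.022,.016)]
cone=[(.045,0),(.045,.012),(.027,.012),(.0255,.036),(.018,.036),(.0165,.062),(.009,.062),(.0085,.088),(.0045,.088),(.0025,.106)]
A=np.linspace(0,2*np.pi,60)
def render(n,X,prof,x,y,r,z=0):
    o=np.zeros((16*r,16*r),np.uint8)
    for a,b in zip(prof[:-1],prof[1:]):
        P=np.array([proj(n,[X[0]+q*np.cos(t),X[1]+q*np.sin(t),h+z]) for q,h in(a,b) for t in A])
        P=(P-[x-r,y-r]+.5)*8
        cv2.fillConvexPoly(o,cv2.convexHull(np.round(P*16).astype(np.int32)),1,shift=4)
    return o
def fit(im,n,x,y,r,prof,X0,sat=70):
    h=cv2.cvtColor(im,cv2.COLOR_BGR2HSV)[y-r:y+r,x-r:x+r,1]
    big=(cv2.resize(h,None,fx=8,fy=8,interpolation=cv2.INTER_LINEAR)<sat).astype(np.uint8)
    c,_=cv2.findContours(big,cv2.RETR_EXTERNAL,cv2.CHAIN_APPROX_NONE); f=np.zeros_like(big); cv2.drawContours(f,[max(c,key=cv2.contourArea)],-1,1,-1)
    R=minimize(lambda X:float((f!=render(n,X,prof,x,y,r)).sum()),X0,method="Nelder-Mead",options=dict(initial_simplex=np.array([X0,[X0[0]+.004,X0[1]],[X0[0],X0[1]+.004]]),xatol=1e-5))
    return R.x.round(4),R.fun/64,f.sum()/64,f
E
python3 - <<'E'
from fit import *
v=[]
for l,p,n,x,y,r,X0 in(("ring",ring,"top",338,228,16,[.477,-.0388]),("ring",ring,"scene",299,199,18,[.477,-.0388]),("cone",cone,"top",214,212,30,[.508,.248]),("cone",cone,"scene",411,133,34,[.508,.248])):
    X,e,a,f=fit(cv2.imread(f"pics/{n}0.png"),n,x,y,r,p,X0); print(l,n,X,e,a)
    v.append(cv2.resize((np.dstack([f,f*0,render(n,X,p,x,y,r)])*255),(300,300)))
cv2.imwrite("pics/fit.png",np.vstack([np.hstack(v[:2]),np.hstack(v[2:])]))
E
```

```text
ring top [ 0.4779 -0.0366] 14.515625 273.546875
ring scene [ 0.4754 -0.0368] 41.671875 407.875
cone top [0.5079 0.2544] 58.21875 1121.28125
cone scene [0.5061 0.2554] 44.21875 1251.03125
```

View pics/fit.png

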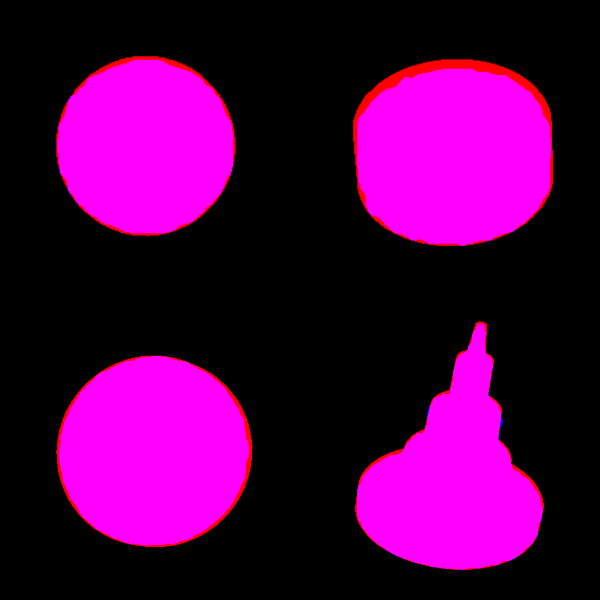

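The fits overlap well. Collar is near (0.477,-0.037) and cone near (0.507,0.254). The current yaw suits the grasp, so I'm moving over.

Request:
{"method": "arm_command", "body": {"targets": [{"x": -0.02,"y": -0.024,"z": -0.01},{"x": -0.05,"y": -0.06,"z": -0.02},{"x": -0.08,"y": -0.095,"z": -0.02},{"x": -0.11,"y": -0.131,"z": -0.02},{"x": -0.14,"y": -0.167,"z": -0.02},{"x": -0.17,"y": -0.203,"z": -0.02},{"x": -0.2,"y": -0.238,"z": -0.02},{"x": -0.231,"y": -0.275,"z": -0.02}], "force": 30}}

```text
schema error: expected keys x, y, z, wx, wy, wz, jaw
```

Request:
{"method": "arm_command", "body": {"targets": [{"x": -0.03,"y": -0.036,"z": 0.01},{"x": -0.06,"y": -0.072,"z": 0.02},{"x": -0.09,"y": -0.107,"z": 0.03},{"x": -0.12,"y": -0.143,"z": 0.04},{"x": -0.15,"y": -0.179,"z": 0.06},{"x": -0.18,"y": -0.215,"z": 0.08},{"x": -0.21,"y": -0.25,"z": 0.1},{"x": -0.231,"y": -0.275,"z": 0.12}]}}

```text
schema error: expected keys x, y, z, wx, wy, wz, jaw
```

Request:
{"method": "arm_command", "body": {"targets": [{"z": 0},{"z": 0},{"z": 0},{"z": 0},{"z": 0},{"z": 0},{"z": 0},{"z": 0}]}}

```text
schema error: expected keys x, y, z, wx, wy, wz, jaw
```

Request:
{"method": "arm_command", "body": {"targets": [{"x": -0.02,"y": -0.024,"z": -0.01,"wx": 0,"wy": 0,"wz": 0,"jaw": 0},{"x": -0.05,"y": -0.06,"z": -0.02,"wx": 0,"wy": 0,"wz": 0,"jaw": 0},{"x": -0.08,"y": -0.095,"z": -0.02,"wx": 0,"wy": 0,"wz": 0,"jaw": 0},{"x": -0.11,"y": -0.131,"z": -0.02,"wx": 0,"wy": 0,"wz": 0,"jaw": 0},{"x": -0.14,"y": -0.167,"z": -0.02,"wx": 0,"wy": 0,"wz": 0,"jaw": 0},{"x": -0.17,"y": -0.203,"z": -0.02,"wx": 0,"wy": 0,"wz": 0,"jaw": 0},{"x": -0.2,"y": -0.238,"z": -0.02,"wx": 0,"wy": 0,"wz": 0,"jaw": 0},{"x": -0.231,"y": -0.275,"z": -0.02,"wx": 0,"wy": 0,"wz": 0,"jaw": 0}], "force": 30}}

```text
time_s: 0.9
position: [0.3513, 0.2983, 0.2425]
tcp_rot: [[-0.943, 0.333, -0.0], [0.333, 0.943, 0.0], [0.0, -0.0, -1.0]]
wrist_force: [0.5, -0.2, 0.1]
gripper_width: 0.0881
gripper_force: 0.0
```

Request:
{"method": "arm_command", "body": {"targets": [{"x": -0.03,"y": -0.036,"z": 0.01,"wx": 0,"wy": 0,"wz": 0,"jaw": 0},{"x": -0.06,"y": -0.072,"z": 0.02,"wx": 0,"wy": 0,"wz": 0,"jaw": 0},{"x": -0.09,"y": -0.107,"z": 0.03,"wx": 0,"wy": 0,"wz": 0,"jaw": 0},{"x": -0.12,"y": -0.143,"z": 0.04,"wx": 0,"wy": 0,"wz": 0,"jaw": 0},{"x": -0.15,"y": -0.179,"z": 0.06,"wx": 0,"wy": 0,"wz": 0,"jaw": 0},{"x": -0.18,"y": -0.215,"z": 0.08,"wx": 0,"wy": 0,"wz": 0,"jaw": 0},{"x": -0.21,"y": -0.25,"z": 0.1,"wx": 0,"wy": 0,"wz": 0,"jaw": 0},{"x": -0.231,"y": -0.275,"z": 0.12,"wx": 0,"wy": 0,"wz": 0,"jaw": 0}]}}

```text
time_s: 1.7
position: [0.4779, -0.0389, 0.1221]
tcp_rot: [[-0.942, 0.335, 0.001], [0.335, 0.942, -0.001], [-0.001, -0.0, -1.0]]
wrist_force: [0.5, -0.0, 0.5]
gripper_width: 0.0876
gripper_force: 0.0
```

```bash
python3 - <<'E'
from h import *
t=env.camera("top");s=env.camera("scene")
c=lambda im,x,y:cv2.resize(im[y-40:y+40,x-40:x+40,::-1],(400,400),interpolation=cv2.INTER_CUBIC)
cv2.imwrite("pics/near.png",np.hstack([c(t,338,228),c(s,299,175)]))
o=env.observe(); print(o["time_s"],o["position"].round(4),o["tcp_rot"].round(4).tolist())
E
```

```text
1.8 [ 0.4764 -0.0412  0.1205] [[-0.9403, 0.3402, -0.0034], [0.3402, 0.9403, -0.003], [0.0021, -0.004, -1.0]]
```

View pics/near.png

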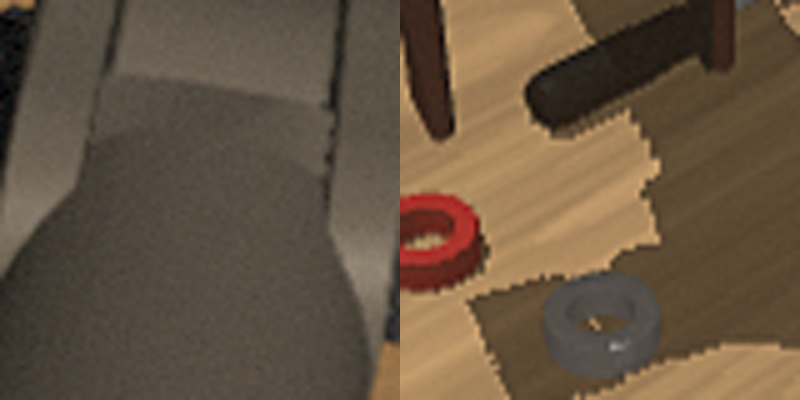

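The left half is only the arm seen from above. The right half shows the collar at scene pixel ~(300,200), with the finger tips at ~(267,162) and ~(323,148) on either side. Lowering.

Request:
{"method": "arm_command", "body": {"targets": [{"x": 0.001,"y": 0.0015,"z": 0.01,"wx": 0,"wy": 0,"wz": 0,"jaw": 0},{"x": 0.001,"y": 0.0015,"z": 0.025,"wx": 0,"wy": 0,"wz": 0,"jaw": 0},{"x": 0.001,"y": 0.0015,"z": 0.04,"wx": 0,"wy": 0,"wz": 0,"jaw": 0},{"x": 0.001,"y": 0.0015,"z": 0.055,"wx": 0,"wy": 0,"wz": 0,"jaw": 0},{"x": 0.001,"y": 0.0015,"z": 0.07,"wx": 0,"wy": 0,"wz": 0,"jaw": 0},{"x": 0.001,"y": 0.0015,"z": 0.085,"wx": 0,"wy": 0,"wz": 0,"jaw": 0},{"x": 0.001,"y": 0.0015,"z": 0.09,"wx": 0,"wy": 0,"wz": 0,"jaw": 0},{"x": 0.001,"y": 0.0015,"z": 0.09,"wx": 0,"wy": 0,"wz": 0,"jaw": 0}]}}

```text
time_s: 2.6
position: [0.4762, -0.0329, 0.0323]
tcp_rot: [[-0.943, 0.331, -0.001], [0.331, 0.943, 0.001], [0.001, 0.0, -1.0]]
wrist_force: [-0.2, -0.7, 0.8]
gripper_width: 0.0879
gripper_force: 0.0
```

```bash
python3 - <<'E'
from h import *
s=env.camera("scene")
P=[];R=[]
for i in range(6):
    o=env.observe(); P.append(o["position"]);R.append(o["tcp_rot"])
p=np.mean(P,0);print(o["time_s"],p.round(4),np.std(P,0).round(4),np.mean(R,0).round(4).tolist())
c=cv2.resize(s[150:225,250:350,::-1],(800,600),interpolation=cv2.INTER_CUBIC)
for sg in(-1,0,1):
    for X in([*(p[:2]+sg*np.array([.335,.942])*.044),p[2]],):
        u=(proj("scene",X)-[250,150]+.5)*8; cv2.circle(c,tuple(int(q) for q in u),5,(0,255,0),-1)
cv2.imwrite("pics/near2.png",c)
E
```

```text
2.65 [ 0.4767 -0.0333  0.0328] [0. 0. 0.] [[-0.9433, 0.3319, -0.0001], [0.3319, 0.9433, 0.0005], [0.0003, 0.0004, -1.0]]
```

View pics/near2.png

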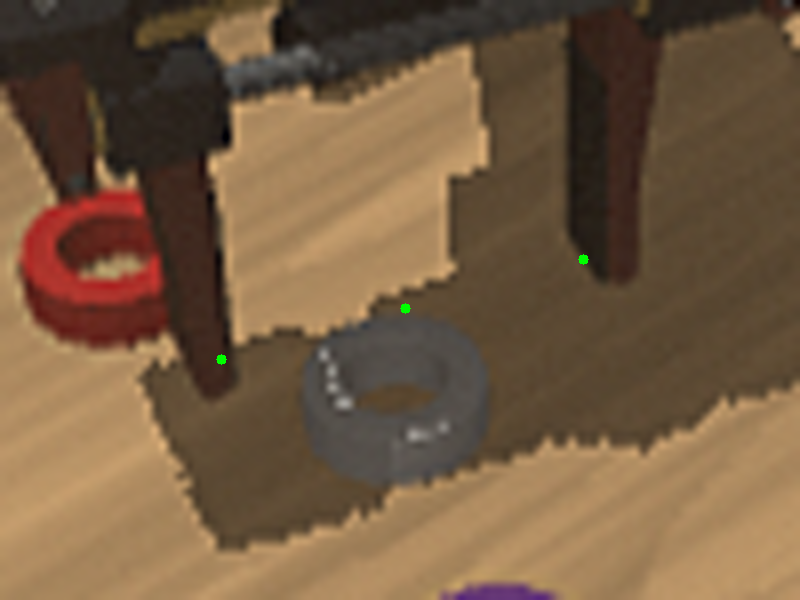

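The collar sits between the fingers. Its top centre is at crop (395,372), about 1 mm in +x and 4 mm in -y from the tool point. I'll correct, lower and grip.

Request:
{"method": "arm_command", "body": {"targets": [{"x": -0.002,"y": -0.003,"z": 0.004,"wx": 0,"wy": 0,"wz": 0,"jaw": 0},{"x": -0.002,"y": -0.003,"z": 0.012,"wx": 0,"wy": 0,"wz": 0,"jaw": 0},{"x": -0.002,"y": -0.003,"z": 0.02,"wx": 0,"wy": 0,"wz": 0,"jaw": 0},{"x": -0.002,"y": -0.003,"z": 0.026,"wx": 0,"wy": 0,"wz": 0,"jaw": 0},{"x": -0.002,"y": -0.003,"z": 0.028,"wx": 0,"wy": 0,"wz": 0,"jaw": 0},{"x": -0.002,"y": -0.003,"z": 0.028,"wx": 0,"wy": 0,"wz": 0,"jaw": 0},{"x": -0.002,"y": -0.003,"z": 0.028,"wx": 0,"wy": 0,"wz": 0,"jaw": 0.3},{"x": -0.002,"y": -0.003,"z": 0.028,"wx": 0,"wy": 0,"wz": 0,"jaw": 0.4}], "force": 20}}

```text
time_s: 3.45
position: [0.4779, -0.0379, 0.0048]
tcp_rot: [[-0.943, 0.333, 0.0], [0.333, 0.943, 0.0], [-0.0, 0.0, -1.0]]
wrist_force: [0.1, -0.4, -0.2]
gripper_width: 0.0756
gripper_force: 0.0
```

Request:
{"method": "arm_command", "body": {"targets": [{"x": 0,"y": 0,"z": 0,"wx": 0,"wy": 0,"wz": 0,"jaw": 0.48},{"x": 0,"y": 0,"z": 0,"wx": 0,"wy": 0,"wz": 0,"jaw": 0.55},{"x": 0,"y": 0,"z": 0,"wx": 0,"wy": 0,"wz": 0,"jaw": 0.6},{"x": 0,"y": 0,"z": 0,"wx": 0,"wy": 0,"wz": 0,"jaw": 1},{"x": 0,"y": 0,"z": 0,"wx": 0,"wy": 0,"wz": 0,"jaw": 1},{"x": 0,"y": 0,"z": 0,"wx": 0,"wy": 0,"wz": 0,"jaw": 1},{"x": 0,"y": 0,"z": 0,"wx": 0,"wy": 0,"wz": 0,"jaw": 1},{"x": 0,"y": 0,"z": 0,"wx": 0,"wy": 0,"wz": 0,"jaw": 1}]}}

```text
time_s: 4.25
position: [0.4777, -0.0379, 0.0047]
tcp_rot: [[-0.943, 0.333, -0.0], [0.333, 0.943, 0.0], [0.0, 0.0, -1.0]]
wrist_force: [-0.3, -0.5, 2.1]
gripper_width: 0.0427
gripper_force: 20.0
```

Gripped: 20 N at ~43 mm. Lifting and carrying it to above the cone.

Request:
{"method": "arm_command", "body": {"targets": [{"x": 0,"y": 0,"z": -0.004,"wx": 0,"wy": 0,"wz": 0,"jaw": 1},{"x": 0,"y": 0,"z": -0.015,"wx": 0,"wy": 0,"wz": 0,"jaw": 1},{"x": 0,"y": 0,"z": -0.035,"wx": 0,"wy": 0,"wz": 0,"jaw": 1},{"x": 0,"y": 0,"z": -0.06,"wx": 0,"wy": 0,"wz": 0,"jaw": 1},{"x": 0,"y": 0,"z": -0.085,"wx": 0,"wy": 0,"wz": 0,"jaw": 1},{"x": 0,"y": 0,"z": -0.115,"wx": 0,"wy": 0,"wz": 0,"jaw": 1},{"x": 0,"y": 0,"z": -0.14,"wx": 0,"wy": 0,"wz": 0,"jaw": 1},{"x": 0,"y": 0,"z": -0.15,"wx": 0,"wy": 0,"wz": 0,"jaw": 1}], "force": 35}}

```text
time_s: 5.05
position: [0.4787, -0.038, 0.1573]
tcp_rot: [[-0.943, 0.334, 0.004], [0.334, 0.943, 0.001], [-0.003, 0.002, -1.0]]
wrist_force: [0.3, 0.3, -2.0]
gripper_width: 0.0426
gripper_force: 35.0
```

Request:
{"method": "arm_command", "body": {"targets": [{"x": 0.003,"y": 0.012,"z": 0,"wx": 0,"wy": 0,"wz": 0,"jaw": 1},{"x": 0.009,"y": 0.036,"z": 0,"wx": 0,"wy": 0,"wz": 0,"jaw": 1},{"x": 0.017,"y": 0.07,"z": 0,"wx": 0,"wy": 0,"wz": 0,"jaw": 1},{"x": 0.027,"y": 0.11,"z": 0,"wx": 0,"wy": 0,"wz": 0,"jaw": 1},{"x": 0.037,"y": 0.15,"z": 0,"wx": 0,"wy": 0,"wz": 0,"jaw": 1},{"x": 0.047,"y": 0.19,"z": 0,"wx": 0,"wy": 0,"wz": 0,"jaw": 1},{"x": 0.056,"y": 0.23,"z": 0,"wx": 0,"wy": 0,"wz": 0,"jaw": 1},{"x": 0.063,"y": 0.257,"z": 0,"wx": 0,"wy": 0,"wz": 0,"jaw": 1}]}}

```text
time_s: 5.85
position: [0.5024, 0.2296, 0.1528]
tcp_rot: [[-0.944, 0.33, -0.002], [0.33, 0.944, -0.0], [0.002, -0.001, -1.0]]
wrist_force: [-0.2, -0.0, -1.7]
gripper_width: 0.0425
gripper_force: 35.0
```

Request:
{"method": "arm_command", "body": {"targets": [{"x": 0.004,"y": 0.016,"z": 0.003,"wx": 0,"wy": 0,"wz": 0,"jaw": 1},{"x": 0.007,"y": 0.028,"z": 0.01,"wx": 0,"wy": 0,"wz": 0,"jaw": 1},{"x": 0.007,"y": 0.028,"z": 0.018,"wx": 0,"wy": 0,"wz": 0,"jaw": 1},{"x": 0.007,"y": 0.028,"z": 0.025,"wx": 0,"wy": 0,"wz": 0,"jaw": 1},{"x": 0.007,"y": 0.028,"z": 0.025,"wx": 0,"wy": 0,"wz": 0,"jaw": 1},{"x": 0.007,"y": 0.028,"z": 0.025,"wx": 0,"wy": 0,"wz": 0,"jaw": 1},{"x": 0.007,"y": 0.028,"z": 0.025,"wx": 0,"wy": 0,"wz": 0,"jaw": 1},{"x": 0.007,"y": 0.028,"z": 0.025,"wx": 0,"wy": 0,"wz": 0,"jaw": 1}]}}

```text
time_s: 6.65
position: [0.507, 0.2539, 0.1301]
tcp_rot: [[-0.943, 0.334, 0.001], [0.334, 0.943, 0.001], [-0.0, 0.001, -1.0]]
wrist_force: [0.4, -0.6, -1.6]
gripper_width: 0.0423
gripper_force: 35.0
```

```bash
cat > look.py <<'E'
import sys
from h import *
n,C=sys.argv[1],np.array([.507,.2545])
s=env.camera("scene"); o=env.observe(); p=o["position"]; print(o["time_s"],p.round(4),o["wrist_force"].round(2))
c=cv2.resize(s[70:160,360:480,::-1],(800,600),interpolation=cv2.INTER_CUBIC)
b=p[2]-.0048
A=np.linspace(0,2*np.pi,40)
def ell(r,z,xy,col):
    P=np.array([(proj("scene",[xy[0]+r*np.cos(a),xy[1]+r*np.sin(a),z])-[360,70]+.5)*800/120 for a in A])
    cv2.polylines(c,[np.round(P).astype(int)],True,col,1)
for z in(b,b+.016): ell(.022,z,p,(0,255,0))
ell(.0025,.106,C,(0,0,255)); ell(.0085,.088,C,(0,0,255)); ell(.0165,.062,C,(0,0,255)); ell(.045,.012,C,(0,0,255))
cv2.imwrite(f"pics/{n}.png",c)
E
python3 look.py over
```

```text
6.7 [0.507  0.254  0.1301] [-0.5   0.   -0.98]
```

View pics/over.png

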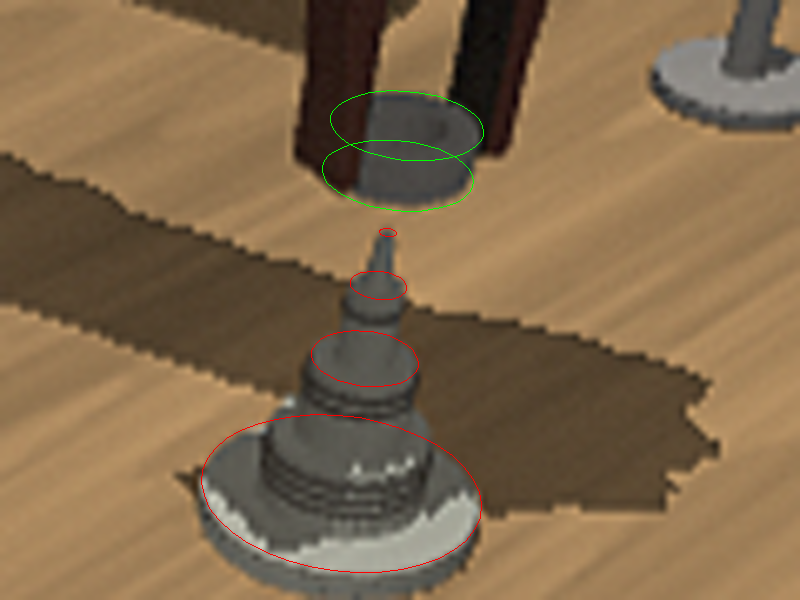

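The held collar is level and above the cone. Its overlay is within ~1 mm; the tip at crop (384,236) lies about 1 mm off the model. I'll correct slightly and lower it over the pin.

Request:
{"method": "arm_command", "body": {"targets": [{"x": -0.0013,"y": -0.0006,"z": 0.003,"wx": 0,"wy": 0,"wz": 0,"jaw": 1},{"x": -0.0013,"y": -0.0006,"z": 0.008,"wx": 0,"wy": 0,"wz": 0,"jaw": 1},{"x": -0.0013,"y": -0.0006,"z": 0.014,"wx": 0,"wy": 0,"wz": 0,"jaw": 1},{"x": -0.0013,"y": -0.0006,"z": 0.02,"wx": 0,"wy": 0,"wz": 0,"jaw": 1},{"x": -0.0013,"y": -0.0006,"z": 0.026,"wx": 0,"wy": 0,"wz": 0,"jaw": 1},{"x": -0.0013,"y": -0.0006,"z": 0.03,"wx": 0,"wy": 0,"wz": 0,"jaw": 1},{"x": -0.0013,"y": -0.0006,"z": 0.032,"wx": 0,"wy": 0,"wz": 0,"jaw": 1},{"x": -0.0013,"y": -0.0006,"z": 0.032,"wx": 0,"wy": 0,"wz": 0,"jaw": 1}]}}

```text
time_s: 7.5
position: [0.5076, 0.2531, 0.0973]
tcp_rot: [[-0.943, 0.333, -0.0], [0.333, 0.943, -0.0], [0.0, -0.0, -1.0]]
wrist_force: [-0.0, 0.2, -2.2]
gripper_width: 0.0429
gripper_force: 35.0
```

```bash
python3 look.py over2
```

```text
7.55 [0.5077 0.2531 0.0976] [-0.19 -0.41 -1.38]
```

View pics/over2.png

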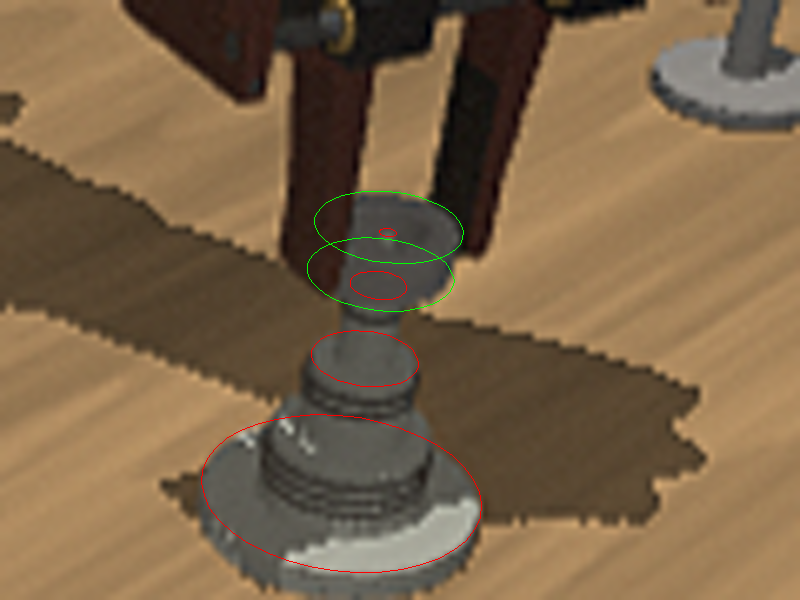

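The collar is around the pin with its underside ring centred at crop (380,275). That lines up with the small step at (371,320) along the tilted vertical, and there is no contact force. Continuing down.

Request:
{"method": "arm_command", "body": {"targets": [{"x": 0,"y": 0,"z": 0.002,"wx": 0,"wy": 0,"wz": 0,"jaw": 1},{"x": 0,"y": 0,"z": 0.004,"wx": 0,"wy": 0,"wz": 0,"jaw": 1},{"x": 0,"y": 0,"z": 0.006,"wx": 0,"wy": 0,"wz": 0,"jaw": 1},{"x": 0,"y": 0,"z": 0.008,"wx": 0,"wy": 0,"wz": 0,"jaw": 1},{"x": 0,"y": 0,"z": 0.01,"wx": 0,"wy": 0,"wz": 0,"jaw": 1},{"x": 0,"y": 0,"z": 0.012,"wx": 0,"wy": 0,"wz": 0,"jaw": 1},{"x": 0,"y": 0,"z": 0.012,"wx": 0,"wy": 0,"wz": 0,"jaw": 1},{"x": 0,"y": 0,"z": 0.012,"wx": 0,"wy": 0,"wz": 0,"jaw": 1}]}}

```text
time_s: 8.35
position: [0.5077, 0.2532, 0.0856]
tcp_rot: [[-0.943, 0.333, -0.0], [0.333, 0.943, -0.0], [0.0, -0.0, -1.0]]
wrist_force: [-1.2, -0.1, -1.1]
gripper_width: 0.0425
gripper_force: 35.0
```

Past the small shoulder with no contact. Lowering to just above the middle shoulder.

Request:
{"method": "arm_command", "body": {"targets": [{"x": 0,"y": 0,"z": 0.002,"wx": 0,"wy": 0,"wz": 0,"jaw": 1},{"x": 0,"y": 0,"z": 0.005,"wx": 0,"wy": 0,"wz": 0,"jaw": 1},{"x": 0,"y": 0,"z": 0.008,"wx": 0,"wy": 0,"wz": 0,"jaw": 1},{"x": 0,"y": 0,"z": 0.011,"wx": 0,"wy": 0,"wz": 0,"jaw": 1},{"x": 0,"y": 0,"z": 0.014,"wx": 0,"wy": 0,"wz": 0,"jaw": 1},{"x": 0,"y": 0,"z": 0.016,"wx": 0,"wy": 0,"wz": 0,"jaw": 1},{"x": 0,"y": 0,"z": 0.017,"wx": 0,"wy": 0,"wz": 0,"jaw": 1},{"x": 0,"y": 0,"z": 0.017,"wx": 0,"wy": 0,"wz": 0,"jaw": 1}]}}

```text
time_s: 9.15
position: [0.5076, 0.2531, 0.0685]
tcp_rot: [[-0.943, 0.333, -0.0], [0.333, 0.943, -0.0], [0.0, -0.0, -1.0]]
wrist_force: [0.7, -0.3, -2.3]
gripper_width: 0.042
gripper_force: 35.0
```

Request:
{"method": "arm_command", "body": {"targets": [{"x": 0,"y": 0,"z": 0.0005,"wx": 0,"wy": 0,"wz": 0,"jaw": 1},{"x": 0,"y": 0,"z": 0.001,"wx": 0,"wy": 0,"wz": 0,"jaw": 1},{"x": 0,"y": 0,"z": 0.0015,"wx": 0,"wy": 0,"wz": 0,"jaw": 1},{"x": 0,"y": 0,"z": 0.002,"wx": 0,"wy": 0,"wz": 0,"jaw": 1},{"x": 0,"y": 0,"z": 0.002,"wx": 0,"wy": 0,"wz": 0,"jaw": 1},{"x": 0,"y": 0,"z": 0.002,"wx": 0,"wy": 0,"wz": 0,"jaw": 1},{"x": 0,"y": 0,"z": 0.002,"wx": 0,"wy": 0,"wz": 0,"jaw": 1},{"x": 0,"y": 0,"z": 0.002,"wx": 0,"wy": 0,"wz": 0,"jaw": 1}]}}

```text
time_s: 9.95
position: [0.5077, 0.2532, 0.0667]
tcp_rot: [[-0.943, 0.333, 0.0], [0.333, 0.943, 0.0], [-0.0, 0.0, -1.0]]
wrist_force: [0.3, -0.2, 0.1]
gripper_width: 0.0426
gripper_force: 35.0
```

The load has come off the wrist at the expected height, so the collar is resting on the shoulder. Releasing and retreating upward.

Request:
{"method": "arm_command", "body": {"targets": [{"x": 0,"y": 0,"z": 0,"wx": 0,"wy": 0,"wz": 0,"jaw": 0.48},{"x": 0,"y": 0,"z": 0,"wx": 0,"wy": 0,"wz": 0,"jaw": 0.45},{"x": 0,"y": 0,"z": 0,"wx": 0,"wy": 0,"wz": 0,"jaw": 0.4},{"x": 0,"y": 0,"z": 0,"wx": 0,"wy": 0,"wz": 0,"jaw": 0.3},{"x": 0,"y": 0,"z": 0,"wx": 0,"wy": 0,"wz": 0,"jaw": 0.2},{"x": 0,"y": 0,"z": 0,"wx": 0,"wy": 0,"wz": 0,"jaw": 0.1},{"x": 0,"y": 0,"z": 0,"wx": 0,"wy": 0,"wz": 0,"jaw": 0.1},{"x": 0,"y": 0,"z": 0,"wx": 0,"wy": 0,"wz": 0,"jaw": 0.1}]}}

```text
time_s: 10.75
position: [0.5077, 0.2532, 0.0666]
tcp_rot: [[-0.943, 0.333, 0.0], [0.333, 0.943, -0.0], [-0.0, -0.0, -1.0]]
wrist_force: [0.2, -0.6, -0.2]
gripper_width: 0.0786
gripper_force: 0.0
```

Request:
{"method": "arm_command", "body": {"targets": [{"x": 0,"y": 0,"z": -0.004,"wx": 0,"wy": 0,"wz": 0,"jaw": 0.1},{"x": 0,"y": 0,"z": -0.015,"wx": 0,"wy": 0,"wz": 0,"jaw": 0.1},{"x": 0,"y": 0,"z": -0.035,"wx": 0,"wy": 0,"wz": 0,"jaw": 0.1},{"x": 0,"y": 0,"z": -0.06,"wx": 0,"wy": 0,"wz": 0,"jaw": 0.1},{"x": 0,"y": 0,"z": -0.085,"wx": 0,"wy": 0,"wz": 0,"jaw": 0.1},{"x": 0,"y": 0,"z": -0.105,"wx": 0,"wy": 0,"wz": 0,"jaw": 0.1},{"x": 0,"y": 0,"z": -0.115,"wx": 0,"wy": 0,"wz": 0,"jaw": 0.1},{"x": 0,"y": 0,"z": -0.115,"wx": 0,"wy": 0,"wz": 0,"jaw": 0.1}]}}

```text
time_s: 11.55
position: [0.5085, 0.2536, 0.1834]
tcp_rot: [[-0.943, 0.333, 0.003], [0.333, 0.943, 0.002], [-0.002, 0.003, -1.0]]
wrist_force: [-0.1, -0.7, 0.2]
gripper_width: 0.079
gripper_force: 0.0
```

```bash
python3 - <<'E'
from h import *
s=env.camera("scene"); o=env.observe(); print(o["time_s"],o["position"].round(4),o["gripper_width"])
c=cv2.resize(s[70:160,360:480,::-1],(800,600),interpolation=cv2.INTER_CUBIC)
for z in(.062,.078):
    P=np.array([(proj("scene",[.5074+.022*np.cos(a),.2536+.022*np.sin(a),z])-[360,70]+.5)*800/120 for a in np.linspace(0,6.283,40)])
    cv2.polylines(c,[np.round(P).astype(int)],True,(0,255,0),1)
cv2.imwrite("pics/final.png",c)
E
```

```text
11.6 [0.5078 0.2533 0.1821] 0.07906233993124506
```

View pics/final.png

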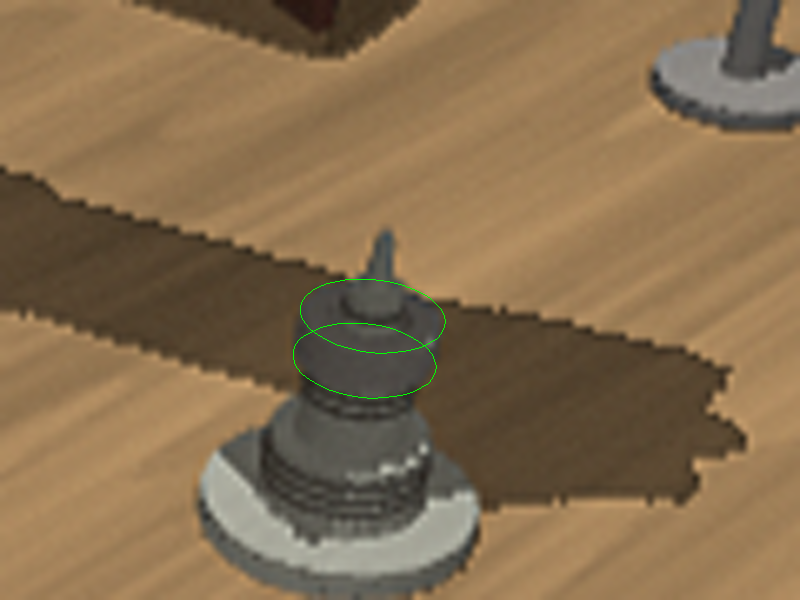

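The collar lies level on the middle shoulder. It matches the predicted outline (crop ~(370,340)), with the small step standing through its bore and the gripper clear. Handing in.

```bash
python3 -c "
from plant import env
print(env.close_job())"
```

```text
the job is handed in; nothing more can be done
None
```

The middle-sized steel collar is released and lying level on the cone's two-line middle step, the other two collars were not touched, and the job was handed in at about 12 s of the 40 s allowed; the hand-in returned no verdict.

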